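# Clamp the blotting manifold's plate

## Robot

A 6-joint arm with a two-finger parallel gripper is mounted at the origin on the work surface. World frame = base frame: x ahead of the robot, y to its left, z up, the work surface at z = 0. Lengths are in m, angles in rad, forces in N, time in s.
With the tool pointing down it reaches from about 0.425 to 1.125 m from the base axis. Payload 14.9 kg.
Tool frame: the origin (TCP) lies at the very end of the fingers, on their centre line; the grasp point (between the pads) lies 19 mm behind it; z points along the fingers, y is the line along which they close (so a half turn about z gives the same grasp; the last joint's range is limited). The gripper opens to 91 mm and grips with 3 to 60 N. Pads are 32 mm wide; open, the fingers measure 118 mm over their backs; the gripper's body (76 mm by 178 mm) begins 60 mm behind the grasp point.
Start: joints at [-1.172, 0.379, 1.734, -0, 1.028, -0.033], TCP at [0.293, -0.636, 0.214] pointing down, gripper open.
Joint ranges: [-2.77, 2.77], [-0.74, 2.19], [0, 2.66], [-1.06, 4.2], [0.31, 2.87], [-3.08, 3.08]. Speed limits (rad/s): [1.89, 1.89, 2.39, 3.14, 3.14, 3.14].

## Interface

Orientations are given as a unit quaternion [x, y, z, w].
In Python, from cell import bot gives the robot as it stands.
- The arm moves only by the tool arm_command, never from a script. Its argument "rows" is one flat list of numbers, 7 for each row, row after row: the shift along the tool's x, y, z in units of 50 mm (1.0 is 50 mm), then the turn, a rotation vector about the tool's x, y, z in units of 5 degrees (1.0 is 5 degrees), then the closure, from 0 (fully open) to 1 (shut). A call has 1 to 20 rows; each row is the pose to reach, as a shift and turn from the pose commanded when the call began, along the tool's axes at that moment; what a row does not reach only later rows make up. A row lasts 1/10 s, in which the tool goes at most 50 mm and 8.59 degrees, less where a joint would pass 70% of its speed; a pose out of reach is approached as far as the arm can. A call with a gripper value outside its range is refused whole. The fingers move at their own pace and stop on an object; "grip_force" is the grip in N (left out, the last holds). Time passes only in rows, so rows that repeat a pose let the fingers close. It gives the time, the measured TCP pose, the force, the opening and the grip force at its end, in the units of the state.
- bot.sense(): the state, without advancing time (a new reading comes with each control period).
- bot.snapshot(name): name is "scene" or "top" or "wrist"; returns the picture (420x560x3 uint8, red, green, blue); there is no depth.
- bot.calibration(name): a dict with "vertical_fov" (degrees; the focal length in pixels is half the picture's height over the tangent of half this angle, whatever the lens; pixels are square), "cx", "cy" (the principal point, pixels), "k1" (the pictures are not rectified: a ray, as slopes to the right and down, at radius r is drawn at 1 + k1 r^2 times it, then the intrinsics apply), "eye" and "orientation" of the camera in the world; the wrist camera has in their place "tool_from_camera" (4x4, takes a point from camera to tool coordinates, whose origin is the TCP and whose axes are the flange's). Camera axes: x right, y up, looking along -z (the intrinsics and any distortion apply to the point x, -y, -z); pixel columns grow to the right and rows downward; lengths in m; the calibration is good to about 2 mm. A picture is of the moment at which its call begins: read the wrist's pose just before it. calibration takes no time and is no camera call.
- bot.close_job(): hands the job in; it is judged then, once.
Trained networks look in the newest picture that a camera, given by its name, has taken for a name from the list of things; names that differ only in an ending like _2 or _b are one class to them, and where a whole thing is asked for, a point or a joint stands for the part that bears it (a point fixed in the world has none). Each returns a list of dicts, best first, with "score" (0 to 1); they miss things now and then, are a little off and sometimes report something else, mostly with a low value. They report only what shows in the picture. A call takes as long as a camera call. They do not tell look-alikes from the thing itself.
- bot.spot_in(camera, target): "position" ([x, y, z] in m, in the coordinates of the camera as it stood for that picture, good to about 4 mm: the middle of the surface that is visible of it).
- bot.pinpoint(camera, target): "position" ([x, y, z] in m, in the coordinates of the camera as it stood for that picture, good to about 4 mm: a listed point, or the origin of a listed thing).
The state is a dict: "time_s": time; "qpos": joint angles; "qvel": joint speeds; "tau": joint torques, N m; "position": TCP position; "orientation": TCP orientation; "wrist_force": force on the tool from outside, world axes, zero at the start; "wrist_torque": the same for the moment, N m; "width": finger opening in m; "finger_force": force on a finger pad.
Only numpy, scipy, OpenCV 4.12 (cv2) and the standard library are available. Lean on these libraries where they do the work, as an engineer would, in place of code of your own. Each camera call takes 0.05 s, during which the arm holds its last target. There are 200 camera calls.

## Task

Tighten the four bar nuts that clamp the clear plate of the blotting manifold, about half a turn each clockwise until each comes up firm, in cross order: first one nut, then the one diagonally opposite, then the other two, finishing each before going on to the next. The plate must end fully home and level under four firm nuts; do not over-tighten (the plate would crack), and leave the other things on the bench where they are.

Things in the scene. Friction and masses are not known exactly. Their poses are not given: they have to be found in the camera images.
- manifold: vacuum blotting manifold: fixed white base block 190 (its x) x 170 (its y) x 44 mm high, with four studs, each rising from a steel boss. Origin: centre of its underside, on the table. Pushing does not move it. Near and far, left and right are as seen from the robot: near = its -x, left = its +y
- plate: clear plastic plate 170 x 150 x 12 mm over the studs, with a grid of dark wells; origin: centre of its underside, z its normal; low lips round the base keep it from sliding. It starts level on a springy gasket 2 mm above the four bosses; fully home it rests on all four. Pressed at one corner it tips a little (under 0.03 rad).
- nut1: near left nut, on the stud at manifold x, y = -65, +55 mm, diagonal to nut3. Origin: on the stud's axis, underside of its flange, 62 mm above the table. All four nuts are alike: steel flange 28 mm across, 6 mm thick, with a boss 18 mm across up to 11 mm
- nut2: near right nut, on the stud at manifold x, y = -65, -55 mm, diagonal to nut4. Origin: on the stud's axis, underside of its flange, 62 mm above the table. Right-hand thread: every nut tightens clockwise seen from above, sinks 8 mm a turn (its bar with it) and stays where it is left. Each starts loose and comes up firm after about half a turn (0.4 to 0.6 turn; each differs, its looks do not tell)
- nut3: far right nut, on the stud at manifold x, y = +65, -55 mm, diagonal to nut1. Origin: on the stud's axis, underside of its flange, 62 mm above the table. Any nut turns with 0.05 N m while loose; once firm, the torque climbs by some 0.4 N m per radian of turning the bar: 0.08 N m is just firm, 0.12 to 0.15 well tightened (about 20 N on the plate), above about 0.25 the plate cracks
- nut4: far left nut, on the stud at manifold x, y = +65, +55 mm, diagonal to nut2. Origin: on the stud's axis, underside of its flange, 62 mm above the table. Like the others it turns freely at first; the last part of the half turn presses the gasket with little effort, then it firms up within some 10 degrees
- bar1: bar grip on top of nut1: straight, black, 46 mm long (its x), 10 mm thick (its y), from 11 to 37 mm above its origin (the same point as nut1's). To tighten a nut, turn its bar. The bars are sprung on the nuts, 2 N m per radian: a bar runs ahead of its nut while you turn, in step with the torque, and springs back when let go
- bar2: bar grip on top of nut2: straight, black, 46 mm long (its x), 10 mm thick (its y), from 11 to 37 mm above its origin (the same point as nut2's). Sprung like bar1
- bar3: bar grip on top of nut3: straight, black, 46 mm long (its x), 10 mm thick (its y), from 11 to 37 mm above its origin (the same point as nut3's). Sprung like bar1
- bar4: bar grip on top of nut4: straight, black, 46 mm long (its x), 10 mm thick (its y), from 11 to 37 mm above its origin (the same point as nut4's). Sprung like bar1
- dish: bystander, not part of the job: round clear dish 62 mm across, 15 high; origin: centre of its underside
- jar: bystander, not part of the job: squat white jar 56 mm across, 55 high; origin: centre of its underside
- jar2: bystander, not part of the job: squat white jar 64 mm across, 55 high; origin: centre of its underside
- pipette: bystander, not part of the job: pipette lying along its x, 22 mm high, from 120 mm behind to 125 mm ahead of its origin (on its underside)
- rack: bystander, not part of the job: tube rack 200 x 110 x 28 mm (46 high with tubes); origin: centre of its underside
- tipbox: bystander, not part of the job: box of pipette tips 120 x 85 x 47 mm; origin: centre of its underside
- cap: bystander, not part of the job: loose white screw cap 32 mm across, 14 high; origin: centre of its underside
Not all that is in view belongs to the job. Leave any orange look-alike of the plate alone.

How it is judged:
By the outcome, as a careful person would: the job done as asked, in the order asked, and still so for the second after the job is handed in, with the robot touching nothing.
It also fails if it takes over 72 s, if anything falls off the work surface, if the arm or the gripper's body presses on something with over 40 N, if the wrist force passes 120 N, or if a joint passes its speed limit or range.

## Working session

There is one attempt and no reset: what is moved stays moved. The work goes in short steps, Python scripts to look and compute and a tool call to move; the robot and the scene stay as the last step left them, time stands still between calls to the robot, and variables do not carry over. Pictures are saved under pics/ and viewed, at most 10 in all, crops included, and the job is handed in when it is done.

Besides the shell and the picture viewer there is one more tool, called after "Request:" by a JSON object that holds its "op" and its "data", one argument or row to a line. arm_command: Moves the arm, as the interface text tells. Its arguments: {"type":"object","properties":{"rows":{"type":"array"},"grip_force":{"type":"number"}},"required":["rows"]}

```bash
ls; mkdir -p pics; cat > h.py <<'E'
import numpy as np, cv2
from scipy.spatial.transform import Rotation as R
from cell import bot
def cam(name):
    c=bot.calibration(name)
    f=210/np.tan(np.radians(c["vertical_fov"])/2)
    if name=="wrist":
        s=bot.sense(); T=np.eye(4); T[:3,:3]=R.from_quat(s["orientation"]).as_matrix(); T[:3,3]=s["position"]
        M=T@np.array(c["tool_from_camera"])
    else:
        M=np.eye(4); o=np.array(c["orientation"]); M[:3,:3]=R.from_quat(o).as_matrix() if o.size==4 else o; M[:3,3]=c["eye"]
    return c,f,M
def proj(C,P):
    c,f,M=C; p=(np.atleast_2d(P)-M[:3,3])@M[:3,:3]
    u=np.c_[p[:,0]/-p[:,2], -p[:,1]/-p[:,2]]; r2=(u**2).sum(1,keepdims=True)
    return u*(1+c["k1"]*r2)*f+[c["cx"],c["cy"]]
def back(C,px,z):
    c,f,M=C; d=(np.atleast_2d(px)-[c["cx"],c["cy"]])/f; u=d.copy()
    for _ in range(20): u=d/(1+c["k1"]*(u**2).sum(1,keepdims=True))
    ray=np.c_[u[:,0],-u[:,1],-np.ones(len(u))]@M[:3,:3].T
    t=(z-M[2,3])/ray[:,2]; return M[:3,3]+ray*t[:,None]
def snap(name,fn):
    C=cam(name); im=bot.snapshot(name); cv2.imwrite("pics/"+fn,im[:,:,::-1]); return C,im
def world(C,p): return C[2][:3,:3]@np.array(p)+C[2][:3,3]
E
python3 - <<'E'
from h import *
for n in ["top","scene"]:
    C,im=snap(n,n+"1.png"); print(n,bot.calibration(n))
    for t in ["manifold","plate","nut1","bar1","nut2","nut3","nut4"]:
        for d in bot.pinpoint(n,t)[:3]: print(t,round(d["score"],2),world(C,d["position"]).round(3))
print(bot.calibration("wrist")); print(bot.sense())
E
```

```text
pics
top {'vertical_fov': 49.254206196578146, 'cx': 272.5262393098342, 'cy': 213.47210443622816, 'k1': 0.01373119177859625, 'eye': array([0.43148445, 0.01339909, 1.33881132]), 'orientation': array([ 0.02307283, -0.04129751, -0.70567415,  0.70695555])}
plate 0.9 [0.597 0.06  0.044]
plate 0.75 [ 0.784  0.338 -0.   ]
plate 0.66 [ 0.401 -0.185  0.   ]
nut1 0.64 [0.668 0.104 0.063]
nut1 0.62 [ 0.649 -0.003  0.061]
nut1 0.53 [ 0.625  0.17  -0.001]
bar1 0.54 [0.539 0.129 0.057]
bar1 0.45 [ 0.653 -0.006  0.059]
bar1 0.41 [0.665 0.104 0.061]
nut2 0.64 [0.668 0.104 0.063]
nut2 0.62 [ 0.649 -0.003  0.061]
nut2 0.53 [ 0.625  0.17  -0.001]
nut3 0.64 [0.668 0.104 0.063]
nut3 0.62 [ 0.649 -0.003  0.061]
nut3 0.53 [ 0.625  0.17  -0.001]
nut4 0.64 [0.668 0.104 0.063]
nut4 0.62 [ 0.649 -0.003  0.061]
nut4 0.53 [ 0.625  0.17  -0.001]
scene {'vertical_fov': 44.06894859395661, 'cx': 278.1270680630503, 'cy': 210.06687835504923, 'k1': 0.03522914277294284, 'eye': array([ 1.33532855, -0.21627814,  1.15801983]), 'orientation': array([0.24745788, 0.19275228, 0.58662154, 0.74665007])}
manifold 0.79 [ 0.595  0.0
[... 1071 characters left out ...]
: array([-1.17229640e+00,  3.78882542e-01,  1.73420523e+00, -9.94133580e-06,
        1.02851146e+00, -3.33012238e-02]), 'qvel': array([ 9.27361218e-04, -4.42033279e-04,  4.07581184e-04, -1.11090852e-03,
       -1.14194162e-03, -1.29571412e-05]), 'tau': array([ 6.27666104e-04, -7.63630128e+01, -4.34728932e+01,  6.51839166e-02,
        3.90105892e-02,  1.55597502e-05]), 'position': array([ 0.29295028, -0.63576068,  0.21394138]), 'orientation': array([ 9.76783313e-01,  2.14229689e-01, -4.78387861e-06, -2.46065017e-06]), 'wrist_force': array([ 0.33595301, -0.29585537,  0.03832821]), 'wrist_torque': array([-0.00854158,  0.00374612,  0.06617796]), 'finger_force': 0.0, 'width': 0.09149751848188784}
```

```bash
python3 - <<'E'
import cv2
from h import *
C=cam("top"); print(proj(C,[[.596,.06,.06],[.539,.126,.09],[.527,.014,.09],[.651,-.006,.09],[.668,.104,.09],[.293,-.636,.2]]))
im=cv2.imread("pics/top1.png"); p=proj(C,[[.596,.06,.06]])[0].astype(int)
c=cv2.resize(im[p[1]-50:p[1]+50,p[0]-66:p[0]+66],None,fx=6,fy=6,interpolation=cv2.INTER_CUBIC); cv2.imwrite("pics/topc.png",c); print(p)
E
```

```text
[[244.21995457 196.48367027]
 [219.47305986 215.71567684]
 [260.52604296 220.2073918 ]
 [267.91426986 175.39670099]
 [227.99864298 169.08786763]
 [523.20244806 311.92312277]]
[244 196]
```

View pics/top1.png

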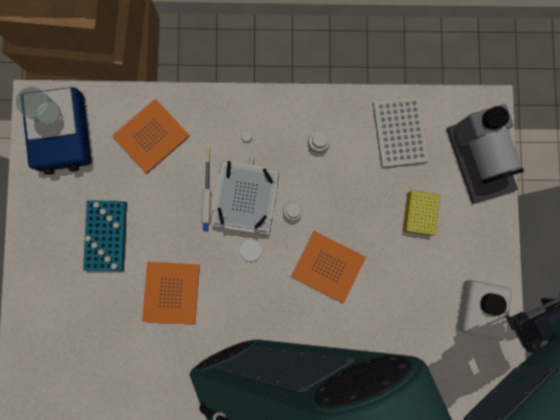

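View pics/topc.png

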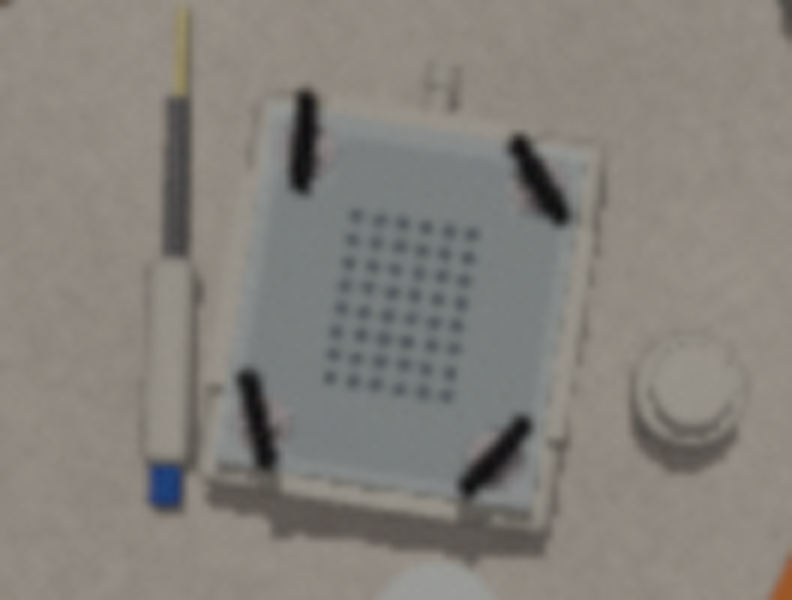

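The top view shows the manifold centred at about px (244,196). In the crop the bars are at roughly (305,140) far left, (540,180) far right, (256,420) near left and (496,456) near right. I'm moving the wrist camera over it for a closer look.

Request:
{"op": "arm_command", "data": {
  "rows": [0.3,-0.25,-0.3,0,0,-1,0,0.9,-0.8,-0.6,0,0,-2.5,0,1.6,-1.4,-0.6,0,0,-4.5,0,2.3,-2.0,-0.6,0,0,-6,0.1,3,-2.7,-0.6,0,0,-8,0.2,3.7,-3.3,-0.6,0,0,-10,0.3,4.4,-3.9,-0.6,0,0,-12,0.4,5.1,-4.5,-0.6,0,0,-14,0.5,5.8,-5.2,-0.6,0,0,-16,0.5,6.5,-5.8,-0.6,0,0,-17.5,0.5,7.2,-6.4,-0.6,0,0,-19,0.5,7.9,-7,-0.6,0,0,-20.5,0.5,8.6,-7.7,-0.6,0,0,-22,0.5,9.2,-8.2,-0.6,0,0,-23.5,0.5,9.8,-8.7,-0.6,0,0,-25,0.5,10.3,-9.2,-0.6,0,0,-27,0.5,10.7,-9.6,-0.6,0,0,-28.5,0.5,11,-9.9,-0.6,0,0,-30,0.5,11.2,-10.05,-0.6,0,0,-31.5,0.5,11.3,-10.1,-0.6,0,0,-33,0.5]
}}

```text
time_s: 2.8
position: [0.5951, 0.0605, 0.244]
orientation: [-0.088, 0.996, 0.0, 0.0]
wrist_force: [0.4, 0.0, 0.5]
width: 0.0457
finger_force: 0.0
```

```bash
python3 - <<'E'
from h import *
s=bot.sense(); print(s["qpos"].round(3),s["qvel"].round(3))
C,im=snap("wrist","w1.png"); np.save("w1M.npy",C[2])
print(proj(C,[[.539,.126,.099],[.527,.014,.099],[.651,-.006,.099],[.668,.104,.099]]).round(0))
for t in ["bar1","nut1","plate"]:
    for d in bot.pinpoint("wrist",t)[:5]: print(t,round(d["score"],2),world(C,d["position"]).round(4))
E
```

```text
[ 0.062  0.185  1.927  0.     1.029 -1.685] [ 0.052  0.06  -0.07  -0.002  0.013 -1.242]
[[369. 147.]
 [243. 109.]
 [202. 241.]
 [315. 277.]]
bar1 0.9 [ 0.6515 -0.0022  0.0591]
bar1 0.88 [0.5395 0.1264 0.0582]
bar1 0.71 [0.5249 0.0174 0.062 ]
bar1 0.57 [0.6701 0.1015 0.0619]
nut1 0.93 [0.5387 0.1251 0.0567]
nut1 0.63 [0.5256 0.0192 0.0629]
nut1 0.6 [ 0.6556 -0.0029  0.0614]
plate 0.73 [0.5919 0.0615 0.0515]
plate 0.21 [0.6679 0.1043 0.0665]
```

View pics/w1.png

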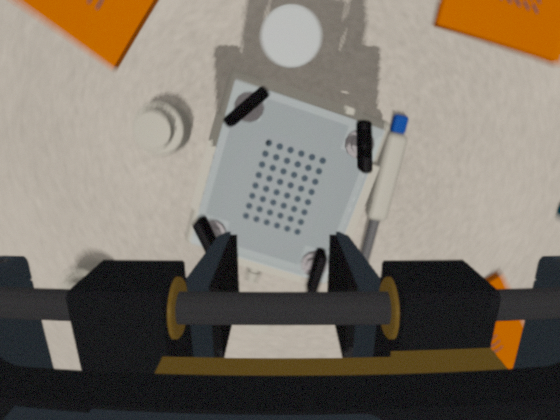

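The wrist view shows bar2 at (246,106), bar1 at (365,147), bar3 at (205,235) partly hidden and bar4 at (317,270). I'll fit the bar boxes to the dark blobs.

```bash
cat >> h.py <<'E'
from scipy.optimize import minimize
def barfit(C,im,x,y,th,z0=.062,win=34):
    """fit x,y,theta(deg) of a bar's box to the dark blob near it"""
    g=cv2.resize(im,None,fx=4,fy=4,interpolation=cv2.INTER_CUBIC).max(2)
    box=lambda p:(np.array([[a*.023,b*.005,z] for a in(-1,1) for b in(-1,1) for z in(z0+.011,z0+.037)])@
        R.from_euler("z",p[2],degrees=True).as_matrix().T+[p[0],p[1],0])
    q=proj(C,box([x,y,th])).mean(0)
    dark=(g<60).astype(np.uint8)
    W=np.zeros_like(dark); cv2.circle(W,tuple(int(v) for v in (q+.5)*4),win*4,1,-1); dark*=W
    n,l,st,ce=cv2.connectedComponentsWithStats(dark)
    k=1+np.argmax(st[1:,4]-15*np.hypot(*(ce[1:]-(q+.5)*4).T)); dark=(l==k).astype(np.uint8)
    def cost(p):
        h=cv2.convexHull(((proj(C,box(p))+.5)*4-.5).astype(np.float32)); m=np.zeros_like(dark)
        cv2.fillConvexPoly(m,(h*16).round().astype(np.int32),1,shift=4)
        return 1-(m&dark).sum()/(m|dark).sum()
    best=None
    for t in (th-12,th,th+12):
        r=minimize(cost,[x,y,t],method="Nelder-Mead",options=dict(initial_simplex=[[x,y,t],[x+.006,y,t],[x,y+.006,t],[x,y,t+8]],xatol=1e-4,fatol=1e-4))
        if best is None or r.fun<best.fun: best=r
    return best.x.round(4),round(1-best.fun,3)
E
python3 - <<'E'
from h import *
im=cv2.imread("pics/w1.png")[:,:,::-1].copy(); c,f,_=cam("wrist"); C=(c,f,np.load("w1M.npy"))
for n,a in {1:(.5407,.125,12),2:(.5235,.0164,-40),3:(.652,-.004,28),4:(.669,.1046,-3)}.items(): print(n,*barfit(C,im,*a))
E
```

```text
1 [ 0.5411  0.1244 18.5303] 0.745
2 [ 5.23500e-01  1.64000e-02 -4.33247e+01] 0.779
3 [6.55100e-01 2.20000e-03 4.61622e+01] 0.597
4 [  0.6806   0.1221 -29.3583] 0.385
```

Request:
{"op": "arm_command", "data": {
  "rows": [0.3,0.5,0.5,0,0,-0.5,0.5,0.6,1,1.1,0,0,-1,0.5,0.8,1.4,1.6,0,0,-1,0.5,0.84,1.46,1.78,0,0,-1,0.5,0.84,1.46,1.78,0,0,-1,0.5,0.84,1.46,1.78,0,0,-1,0.5,0.84,1.46,1.78,0,0,-1,0.5]
}}

```text
time_s: 3.7
position: [0.5424, 0.1236, 0.1562]
orientation: [-0.128, 0.992, 0.0, 0.001]
wrist_force: [-0.2, -0.6, -0.2]
width: 0.0458
finger_force: 0.0
```

```bash
python3 - <<'E'
from h import *
s=bot.sense(); print(s["position"].round(4),s["orientation"].round(4),s["qpos"].round(3),abs(s["qvel"]).max(),s["wrist_torque"])
C,im=snap("wrist","w2.png"); np.save("w2M.npy",C[2])
print(proj(C,[[.541,.125,.099]]).round(0))
print(*barfit(C,im,.541,.1247,15,win=75))
for t in ["bar1","nut1"]:
    for d in bot.pinpoint("wrist",t)[:3]: print(t,round(d["score"],2),world(C,d["position"]).round(4))
print([bot.sense()["wrist_torque"][2].round(3) for _ in range(3)])
E
```

```text
[0.5424 0.1236 0.1562] [-0.1276  0.9918  0.      0.001 ] [ 0.182  0.235  2.055 -0.     0.85  -1.644] 0.005049931452646666 [ 0.09871874 -0.10712069 -0.00926972]
[[286. 225.]]
[ 0.541   0.1247 14.4192] 0.761
bar1 0.86 [0.524  0.0142 0.0635]
bar1 0.81 [0.5361 0.1268 0.0598]
bar1 0.57 [0.6666 0.1039 0.0612]
nut1 0.93 [0.5217 0.0209 0.0614]
nut1 0.79 [0.5375 0.126  0.0591]
nut1 0.73 [0.6716 0.0986 0.0599]
[np.float64(0.065), np.float64(0.065), np.float64(0.065)]
```

View pics/w2.png

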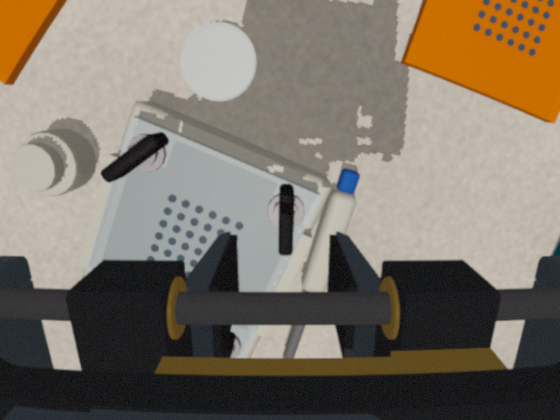

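The wrist view shows bar1 upright at (286,219), spanning rows 186–253, almost aligned with the tool x axis. I'll refine the fit.

```bash
sed -i 's/win=34):/win=34,thr=60):/; s/g<60/g<thr/' h.py; python3 - <<'E'
from h import *
im=cv2.imread("pics/w2.png")[:,:,::-1].copy(); c,f,_=cam("wrist"); C=(c,f,np.load("w2M.npy"))
print(im[215,270:302].max(1), im[180:262:2,286].max(1))
for thr in (50,80,100):
  for w in (50,): print(thr,*barfit(C,im,.5395,.1255,15,win=w,thr=thr))
print(proj(C,[[.541+.023*np.cos(.255)*k,.125+.023*np.sin(.255)*k,z] for k in(-1,1) for z in(.073,.099)]).round(0))
E
```

```text
[183 183 183 182 184 183 182 176 145  89  43  27  36  36  31  33  34  32
  35  24  24  27  29  89 146 169 176 177 179 179 178 177] [139 172  78  12  22  23  13   9  37  35  32  31  19   6  13  26  20  26
  36  35  38  38  33  38  29  39  35  37  32  27  33  39  31  32  24  36
  28  62 168 187 182]
50 [ 0.5418  0.1256 14.458 ] 0.736
80 [ 0.5418  0.1252 12.8926] 0.804
100 [ 0.5414  0.1251 13.7839] 0.849
[[286. 183.]
 [286. 191.]
 [286. 244.]
 [286. 258.]]
```

Request:
{"op": "arm_command", "data": {
  "rows": [0.03,0.04,0.4,0,0,0.12,0.5,0.03,0.04,0.9,0,0,0.12,0.5,0.03,0.04,1.3,0,0,0.12,0.5,0.03,0.04,1.5,0,0,0.12,0.5,0.03,0.04,1.59,0,0,0.12,0.5,0.03,0.04,1.59,0,0,0.12,0.5,0.03,0.04,1.59,0,0,0.12,0.5]
}}

```text
time_s: 4.55
position: [0.5397, 0.1258, 0.0763]
orientation: [-0.123, 0.992, 0.0, 0.001]
wrist_force: [-0.0, 1.0, 0.5]
width: 0.0456
finger_force: 0.0
```

```bash
cat >> h.py <<'E'
def st(n=0):
    v=[]
    for i in range(n+1):
        s=bot.sense(); v.append(s["wrist_torque"])
        if i<n: bot.snapshot("wrist")
    o=s["orientation"]; psi=np.degrees(2*np.arctan2(o[1],o[0]))
    print("t",round(s["time_s"],2),"p",s["position"].round(4),"psi",round(psi,2),"tilt",o[2:].round(4),"q6",round(s["qpos"][5],3),"tau46",s["tau"][3:].round(4),"F",s["wrist_force"].round(2),"T",np.mean(v,0).round(3),"std",np.std(v,0)[2].round(3),"w",round(s["width"],4),"ff",round(s["finger_force"],2))
E
python3 -c "
from h import *
st(4)"
```

```text
t 4.75 p [0.5394 0.1258 0.0761] psi 194.14 tilt [0.     0.0005] q6 -1.631 tau46 [-0.0265  0.0784  0.    ] F [-1.03 -0.28  0.42] T [ 0.114 -0.127  0.014] std 0.032 w 0.0459 ff 0.0
```

Request:
{"op": "arm_command", "data": {
  "rows": [0,0,0,0,0,0,0.9,0,0,0,0,0,0,0.95,0,0,0,0,0,0,1,0,0,0,0,0,0,1,0,0,0,0,0,0,1,0,0,0,0,0,0,1],
  "grip_force": 12
}}

```text
time_s: 5.35
position: [0.5393, 0.1251, 0.0755]
orientation: [-0.123, 0.992, -0.001, 0.0]
wrist_force: [2.0, -8.6, 0.8]
width: 0.0102
finger_force: 12.0
```

```bash
python3 -c "
from h import *
st(4)"
```

```text
t 5.55 p [0.5393 0.1251 0.0755] psi 194.16 tilt [-0.0005  0.0001] q6 -1.631 tau46 [ 1.4347  0.1092 -0.0229] F [ 1.59 -8.48  0.9 ] T [-1.529 -0.462 -0.01 ] std 0.041 w 0.0102 ff 11.99
```

Request:
{"op": "arm_command", "data": {
  "rows": [0,-0.014,0,0,0,0,1,0,-0.014,0.002,0,0,1,1,0,-0.014,0.004,0,0,2,1,0,-0.014,0.007,0,0,3,1,0,-0.014,0.009,0,0,4,1,0,-0.014,0.011,0,0,5,1,0,-0.014,0.013,0,0,6,1,0,-0.014,0.016,0,0,7,1,0,-0.014,0.018,0,0,8,1,0,-0.014,0.02,0,0,9,1,0,-0.014,0.022,0,0,10,1,0,-0.014,0.024,0,0,11,1,0,-0.014,0.026,0,0,12,1,0,-0.014,0.026,0,0,12,1,0,-0.014,0.026,0,0,12,1]
}}

```text
time_s: 7.05
position: [0.5394, 0.1251, 0.0742]
orientation: [0.388, 0.921, 0.0, 0.0]
wrist_force: [0.7, 0.7, -1.1]
width: 0.0099
finger_force: 12.0
```

```bash
python3 -c "
from h import *
st(4)"
```

```text
t 7.25 p [0.5394 0.1251 0.0742] psi 134.21 tilt [0.0002 0.0002] q6 -0.586 tau46 [-0.1345  0.8202 -0.0153] F [ 2.2   2.07 -1.78] T [ 0.275 -0.562  0.022] std 0.009 w 0.0102 ff 12.0
```

Request:
{"op": "arm_command", "data": {
  "rows": [0,0,0.002,0,0,1,1,0,0,0.004,0,0,2,1,0,0,0.007,0,0,3,1,0,0,0.009,0,0,4,1,0,0,0.011,0,0,5,1,0,0,0.013,0,0,6,1,0,0,0.016,0,0,7,1,0,0,0.018,0,0,8,1,0,0,0.02,0,0,9,1,0,0,0.022,0,0,10,1,0,0,0.024,0,0,11,1,0,0,0.026,0,0,12,1,0,0,0.028,0,0,12.5,1,0,0,0.03,0,0,13,1,0,0,0.03,0,0,13.5,1,0,0,0.031,0,0,14,1]
}}

```text
time_s: 8.85
position: [0.5398, 0.1252, 0.0727]
orientation: [0.848, 0.531, 0.001, 0.0]
wrist_force: [5.1, 0.6, -3.8]
width: 0.01
finger_force: 12.0
```

```bash
python3 -c "
from h import *
st();st(1);st(1);st(1)"
```

```text
t 8.85 p [0.5398 0.1252 0.0727] psi 64.09 tilt [0.0006 0.0002] q6 0.638 tau46 [-0.0183  1.3592 -0.8575] F [ 5.11  0.65 -3.76] T [ 0.288 -0.962  0.053] std 0.0 w 0.01 ff 12.0
t 8.9 p [0.5398 0.1252 0.0727] psi 63.93 tilt [0.0006 0.0002] q6 0.641 tau46 [-0.0365  1.3494 -0.5064] F [ 4.14  1.51 -3.81] T [ 0.292 -0.977  0.04 ] std 0.013 w 0.01 ff 12.0
t 8.95 p [0.5398 0.1252 0.0727] psi 64.11 tilt [0.0006 0.0002] q6 0.638 tau46 [-0.0375  1.353   0.7753] F [ 5.51  0.77 -4.52] T [ 0.32  -1.025  0.019] std 0.009 w 0.0099 ff 12.0
t 9.0 p [0.5397 0.1252 0.0727] psi 64.17 tilt [0.0006 0.0002] q6 0.637 tau46 [-0.0395  1.3561  0.3158] F [ 4.85  2.71 -3.1 ] T [ 0.319 -1.018  0.025] std 0.015 w 0.0097 ff 12.0
```

Request:
{"op": "arm_command", "data": {
  "rows": [0.004,0.008,0.006,0,0,0.5,1,0.004,0.008,0.008,0,0,1,1,0.004,0.008,0.009,0,0,1.5,1,0.004,0.008,0.01,0,0,2,1,0.004,0.008,0.01,0,0,2,1,0.004,0.008,0.01,0,0,2,1]
}}

```text
time_s: 9.6
position: [0.5399, 0.1251, 0.0724]
orientation: [0.89, 0.456, 0.0, 0.0]
wrist_force: [1.2, 2.2, 5.7]
width: 0.0099
finger_force: 12.0
```

```bash
python3 -c "
from h import *
st(5)"
```

```text
t 9.85 p [0.5399 0.1252 0.0724] psi 54.2 tilt [0.0003 0.    ] q6 0.81 tau46 [-0.1602  0.265   0.0319] F [1.08 1.24 5.95] T [ 0.269 -0.219  0.049] std 0.014 w 0.01 ff 12.0
```

Request:
{"op": "arm_command", "data": {
  "rows": [0,0,0.001,0,0,0.5,1,0,0,0.002,0,0,1,1,0,0,0.003,0,0,1.5,1,0,0,0.004,0,0,2,1,0,0,0.004,0,0,2,1,0,0,0.004,0,0,2,1]
}}

```text
time_s: 10.45
position: [0.54, 0.1251, 0.0721]
orientation: [0.927, 0.376, 0.0, 0.0]
wrist_force: [1.3, 0.7, 5.6]
width: 0.0101
finger_force: 12.0
```

```bash
python3 -c "
from h import *
st(5)"
```

```text
t 10.7 p [0.54   0.1251 0.0721] psi 44.21 tilt [0.0003 0.0001] q6 0.985 tau46 [-0.0767  0.3473  0.0328] F [1.32 0.79 4.98] T [ 0.178 -0.276  0.023] std 0.022 w 0.0101 ff 12.0
```

Request:
{"op": "arm_command", "data": {
  "rows": [0,0,0.001,0,0,0.5,1,0,0,0.002,0,0,1,1,0,0,0.003,0,0,1.6,1,0,0,0.003,0,0,1.6,1,0,0,0.003,0,0,1.6,1]
}}

```text
time_s: 11.2
position: [0.54, 0.1251, 0.0719]
orientation: [0.95, 0.311, 0.0, 0.0]
wrist_force: [2.4, -0.0, 4.7]
width: 0.0096
finger_force: 12.0
```

```bash
python3 -c "
from h import *
st(5)"
```

```text
t 11.45 p [0.54   0.1251 0.0719] psi 36.28 tilt [0.0003 0.0001] q6 1.123 tau46 [0.0296 0.4843 0.0311] F [1.97 1.4  5.92] T [ 0.104 -0.377  0.021] std 0.023 w 0.0097 ff 12.0
```

Request:
{"op": "arm_command", "data": {
  "rows": [0,0,0.001,0,0,0.5,1,0,0,0.002,0,0,1,1,0,0,0.003,0,0,1.6,1,0,0,0.003,0,0,1.6,1,0,0,0.003,0,0,1.6,1]
}}

```text
time_s: 11.95
position: [0.54, 0.1251, 0.0718]
orientation: [0.97, 0.245, 0.0, 0.0]
wrist_force: [2.7, -0.1, 4.4]
width: 0.01
finger_force: 12.0
```

```bash
python3 -c "
from h import *
st(5)"
```

```text
t 12.2 p [0.54   0.125  0.0718] psi 28.33 tilt [0.0003 0.0001] q6 1.262 tau46 [0.1493 0.6044 0.0327] F [ 2.38 -0.59  4.71] T [-0.029 -0.502  0.051] std 0.016 w 0.0101 ff 12.0
```

Request:
{"op": "arm_command", "data": {
  "rows": [0,0,0.001,0,0,0.5,1,0,0,0.002,0,0,1,1,0,0,0.003,0,0,1.6,1,0,0,0.003,0,0,1.6,1,0,0,0.003,0,0,1.6,1]
}}

```text
time_s: 12.7
position: [0.54, 0.125, 0.0716]
orientation: [0.984, 0.177, 0.0, 0.0]
wrist_force: [3.2, -0.2, 5.1]
width: 0.0099
finger_force: 12.0
```

```bash
python3 -c "
from h import *
st(5)"
```

```text
t 12.95 p [0.54   0.125  0.0716] psi 20.35 tilt [0.0003 0.0001] q6 1.401 tau46 [0.3203 0.7626 0.0364] F [ 3.09 -0.39  4.74] T [-0.2   -0.64   0.048] std 0.035 w 0.01 ff 12.0
```

Request:
{"op": "arm_command", "data": {
  "rows": [0,0,0.001,0,0,0.5,1,0,0,0.002,0,0,1,1,0,0,0.003,0,0,1.6,1,0,0,0.003,0,0,1.6,1,0,0,0.003,0,0,1.6,1]
}}

```text
time_s: 13.45
position: [0.54, 0.125, 0.0715]
orientation: [0.994, 0.108, 0.0, 0.0]
wrist_force: [2.6, -0.2, 5.4]
width: 0.0099
finger_force: 12.0
```

```bash
python3 -c "
from h import *
st(5)"
```

```text
t 13.7 p [0.54   0.125  0.0715] psi 12.35 tilt [0.0004 0.0001] q6 1.541 tau46 [0.4063 0.7622 0.0594] F [ 4.01 -1.58  4.48] T [-0.229 -0.663  0.052] std 0.039 w 0.0096 ff 12.0
```

Request:
{"op": "arm_command", "data": {
  "rows": [0,0,0.001,0,0,0.4,1,0,0,0.002,0,0,0.8,1,0,0,0.002,0,0,0.8,1,0,0,0.002,0,0,0.8,1]
}}

```text
time_s: 14.1
position: [0.54, 0.125, 0.0714]
orientation: [0.997, 0.073, 0.0, 0.0]
wrist_force: [3.7, -1.8, 6.1]
width: 0.0103
finger_force: 12.0
```

```bash
python3 -c "
from h import *
st(6)"
```

```text
t 14.4 p [0.5401 0.125  0.0714] psi 8.36 tilt [0.0004 0.0001] q6 1.611 tau46 [0.4578 0.7021 0.0827] F [ 3.76 -0.84  6.6 ] T [-0.294 -0.601  0.087] std 0.017 w 0.0099 ff 12.0
```

Request:
{"op": "arm_command", "data": {
  "rows": [0,0,0.001,0,0,0.4,1,0,0,0.002,0,0,0.8,1,0,0,0.002,0,0,1.1,1,0,0,0.002,0,0,1.1,1,0,0,0.002,0,0,1.1,1]
}}

```text
time_s: 14.9
position: [0.54, 0.1249, 0.0713]
orientation: [1.0, 0.025, 0.0, 0.0]
wrist_force: [3.1, -1.5, 5.6]
width: 0.0098
finger_force: 12.0
```

```bash
python3 -c "
from h import *
st(7)"
```

```text
t 15.25 p [0.54   0.125  0.0713] psi 2.86 tilt [0.0003 0.0001] q6 1.707 tau46 [0.5248 0.663  0.116 ] F [ 3.35 -2.99  6.31] T [-0.344 -0.617  0.1  ] std 0.022 w 0.0097 ff 12.0
```

Request:
{"op": "arm_command", "data": {
  "rows": [0,0,0,0,0,0,0.5,0,0,0,0,0,0,0.5,0,0,0,0,0,0,0.5,0,0,-0.5,0,0,0,0.5,0,0,-1,0,0,0,0.5,0,0,-1.4,0,0,-1.5,0.5,0,0,-1.7,0,0,-3,0.5,0.3,0.4,-1.7,0,0,-4.5,0.5,0.7,0.9,-1.7,0,0,-6,0.5,1.1,1.4,-1.7,0,0,-7.5,0.5,1.5,1.9,-1.7,0,0,-9,0.5,1.8,2.3,-1.7,0,0,-10.5,0.5,2,2.55,-1.7,0,0,-12,0.5,2.11,2.69,-1.7,0,0,-13.5,0.5,2.11,2.69,-1.7,0,0,-15,0.5,2.11,2.69,-1.7,0,0,-16.5,0.5,2.11,2.69,-1.7,0,0,-18,0.5,2.11,2.69,-1.7,0,0,-19.5,0.5,2.11,2.69,-1.7,0,0,-21,0.5,2.11,2.69,-1.7,0,0,-22.5,0.5]
}}

```text
time_s: 17.25
position: [0.6508, -0.0044, 0.1557]
orientation: [0.534, 0.846, -0.0, -0.0]
wrist_force: [-0.2, -0.7, -1.0]
width: 0.0456
finger_force: 0.0
```

Request:
{"op": "arm_command", "data": {
  "rows": [0,0,0,0,0,-1.5,0.5,0,0,0,0,0,-3,0.5,0,0,0,0,0,-4.5,0.5,0,0,0,0,0,-6,0.5,0,0,0,0,0,-7.5,0.5,0,0,0,0,0,-9,0.5,0,0,0,0,0,-10.5,0.5,0,0,0,0,0,-12,0.5,0,0,0,0,0,-13.5,0.5,0,0,0,0,0,-15,0.5,0,0,0,0,0,-16.5,0.5,0,0,0,0,0,-17.8,0.5,0,0,0,0,0,-18.5,0.5,0,0,0,0,0,-18.5,0.5,0,0,0,0,0,-18.5,0.5]
}}

```text
time_s: 18.75
position: [0.651, -0.0044, 0.1558]
orientation: [-0.238, 0.971, 0.0, -0.0]
wrist_force: [-0.3, -0.7, 0.1]
width: 0.0455
finger_force: 0.0
```

```bash
python3 - <<'E'
from h import *
st()
C,im=snap("wrist","w3.png"); np.save("w3M.npy",C[2])
for thr in (80,100): print(*barfit(C,im,.652,-.004,28,win=50,thr=thr))
# angle from minAreaRect of blob relative to tool x, and column offset
c=proj(C,[[.652,-.004,.099]])[0]; g=im.max(2); m=(g<90).astype(np.uint8)
W=np.zeros_like(m); cv2.circle(W,tuple(int(v) for v in c),45,1,-1)
n,l,s_,ce=cv2.connectedComponentsWithStats(m*W); k=1+np.argmax(s_[1:,4]); print(c.round(1),s_[k],ce[k].round(1),cv2.minAreaRect(np.argwhere(l==k)[:,::-1].astype(np.float32)))
cv2.imwrite("pics/w3c.png",cv2.resize(im[120:290,180:390,::-1],None,fx=3,fy=3))
E
```

```text
t 18.75 p [ 0.651  -0.0044  0.1558] psi 207.55 tilt [ 0.0001 -0.0003] q6 -2.094 tau46 [-0.0555  0.0536 -0.2126] F [-0.33 -0.66  0.15] T [ 0.121 -0.085 -0.009] std 0.0 w 0.0455 ff 0.0
[ 6.52800e-01 -3.20000e-03  3.09665e+01] 0.823
[ 6.52500e-01 -2.90000e-03  3.10833e+01] 0.852
[283.3 228.8] [274 189  18  70 989] [283.5 222.6] ((283.4336242675781, 223.50442504882812), (69.57887268066406, 16.097599029541016), 86.18592071533203)
```

View pics/w3c.png

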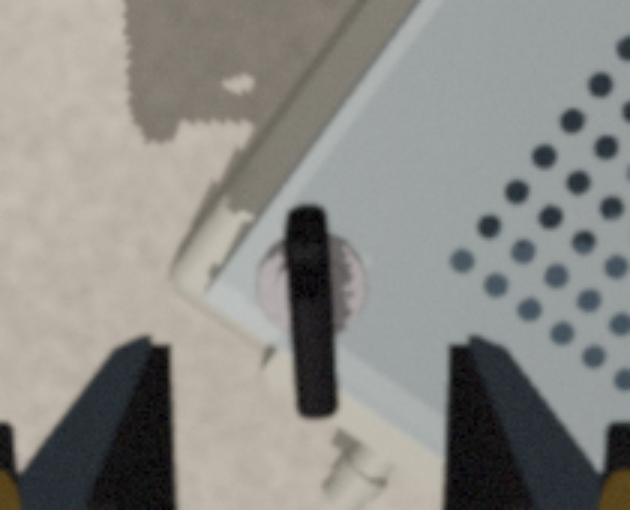

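The crop shows bar3 upright, leaning about 3.5° from the tool x axis, with its top at (306,210) and bottom at (317,412). The fingers straddle it cleanly, so I'm descending and gripping.

Request:
{"op": "arm_command", "data": {
  "rows": [-0.015,0.006,0.4,0,0,-0.68,0.5,-0.015,0.006,0.9,0,0,-0.68,0.5,-0.015,0.006,1.3,0,0,-0.68,0.5,-0.015,0.006,1.5,0,0,-0.68,0.5,-0.015,0.006,1.59,0,0,-0.68,0.5,-0.015,0.006,1.59,0,0,-0.68,0.5,-0.015,0.006,1.59,0,0,-0.68,0.9,-0.015,0.006,1.59,0,0,-0.68,1,-0.015,0.006,1.59,0,0,-0.68,1,-0.015,0.006,1.59,0,0,-0.68,1,-0.015,0.006,1.59,0,0,-0.68,1,-0.015,0.006,1.59,0,0,-0.68,1],
  "grip_force": 12
}}

```text
time_s: 20.0
position: [0.6517, -0.0036, 0.0768]
orientation: [-0.268, 0.964, 0.0, -0.0]
wrist_force: [-2.2, 2.4, 4.5]
width: 0.0102
finger_force: 12.0
```

```bash
cat >> h.py <<'E'
def lat():
    "lateral force on tool in tool axes, and suggested relief in 50 mm units at 10 N/mm"
    s=bot.sense(); o=s["orientation"]; f=R.from_quat(o).inv().apply(s["wrist_force"]); print("Ftool",f.round(1),"relief",(f/10/50).round(3))
E
python3 -c "
from h import *
st(1);lat()"
```

```text
t 20.05 p [ 0.6518 -0.0036  0.0768] psi 211.04 tilt [0.0001 0.    ] q6 -2.154 tau46 [-0.659  -0.6383  0.0028] F [-2.    5.23  4.34] T [0.738 0.358 0.043] std 0.007 w 0.0096 ff 12.0
Ftool [-1.   5.5 -4.3] relief [-0.002  0.011 -0.009]
```

Request:
{"op": "arm_command", "data": {
  "rows": [0,0.009,0.002,0,0,1,1,0,0.009,0.005,0,0,2.5,1,0,0.009,0.009,0,0,4,1,0,0.009,0.012,0,0,5.5,1,0,0.009,0.015,0,0,7,1,0,0.009,0.019,0,0,8.5,1,0,0.009,0.022,0,0,10,1,0,0.009,0.025,0,0,11.5,1,0,0.009,0.028,0,0,13,1,0,0.009,0.032,0,0,14.5,1,0,0.009,0.035,0,0,16,1,0,0.009,0.038,0,0,17.5,1,0,0.009,0.042,0,0,19,1,0,0.009,0.045,0,0,20.5,1,0,0.009,0.048,0,0,22,1,0,0.009,0.052,0,0,23.5,1,0,0.009,0.055,0,0,25,1,0,0.009,0.057,0,0,26,1,0,0.009,0.057,0,0,26,1,0,0.009,0.057,0,0,26,1]
}}

```text
time_s: 22.05
position: [0.6515, -0.0038, 0.0739]
orientation: [0.76, 0.65, -0.0, 0.0]
wrist_force: [-2.5, -2.4, 5.8]
width: 0.01
finger_force: 12.0
```

```bash
python3 -c "
from h import *
st(4);lat()"
```

```text
t 22.25 p [ 0.6515 -0.0038  0.0739] psi 81.06 tilt [-0.0003  0.0001] q6 0.115 tau46 [ 0.5497 -0.776   0.0309] F [-3.5  -2.02  5.25] T [-0.484  0.511  0.017] std 0.029 w 0.0099 ff 12.0
Ftool [-2.5 -3.1 -5.2] relief [-0.005 -0.006 -0.01 ]
```

Request:
{"op": "arm_command", "data": {
  "rows": [0,-0.006,0.002,0,0,1,1,0,-0.006,0.005,0,0,2.2,1,0,-0.006,0.007,0,0,3.2,1,0,-0.006,0.01,0,0,4.4,1,0,-0.006,0.01,0,0,4.4,1,0,-0.006,0.01,0,0,4.4,1]
}}

```text
time_s: 22.85
position: [0.6513, -0.0038, 0.0735]
orientation: [0.87, 0.493, -0.0, 0.0]
wrist_force: [-1.5, -2.6, 4.6]
width: 0.0098
finger_force: 12.0
```

```bash
python3 -c "
from h import *
st(4)"
```

```text
t 23.05 p [ 0.6513 -0.0038  0.0735] psi 59.06 tilt [-0.0001  0.0003] q6 0.499 tau46 [ 0.5565 -0.5464  0.0422] F [-2.   -2.77  5.45] T [-0.477  0.368  0.032] std 0.038 w 0.0097 ff 12.0
```

Request:
{"op": "arm_command", "data": {
  "rows": [0,0,0.001,0,0,0.5,1,0,0,0.002,0,0,1,1,0,0,0.003,0,0,1.6,1,0,0,0.003,0,0,1.6,1,0,0,0.003,0,0,1.6,1]
}}

```text
time_s: 23.55
position: [0.6513, -0.0038, 0.0733]
orientation: [0.902, 0.431, -0.0, 0.0]
wrist_force: [-1.3, -2.3, 5.2]
width: 0.0099
finger_force: 12.0
```

```bash
python3 -c "
from h import *
st(4);lat()"
```

```text
t 23.75 p [ 0.6513 -0.0038  0.0734] psi 51.06 tilt [-0.0001  0.0003] q6 0.639 tau46 [ 0.5533 -0.6291  0.0851] F [-2.04 -2.01  4.98] T [-0.433  0.429  0.038] std 0.026 w 0.0099 ff 12.0
Ftool [-2.8 -0.3 -5. ] relief [-0.006 -0.001 -0.01 ]
```

```bash
python3 -c "
from h import *
st(3);st(3)"
```

```text
t 23.9 p [ 0.6513 -0.0038  0.0734] psi 51.06 tilt [-0.0001  0.0003] q6 0.639 tau46 [ 0.5535 -0.6291  0.0848] F [-2.29 -2.5   6.06] T [-0.458  0.425  0.075] std 0.023 w 0.0099 ff 12.0
t 24.05 p [ 0.6513 -0.0038  0.0734] psi 51.06 tilt [-0.0001  0.0003] q6 0.639 tau46 [ 0.5534 -0.6291  0.0848] F [-3.11 -1.65  5.15] T [-0.445  0.417  0.079] std 0.01 w 0.0102 ff 12.0
```

Request:
{"op": "arm_command", "data": {
  "rows": [0,0,0.001,0,0,0.4,1,0,0,0.002,0,0,0.8,1,0,0,0.002,0,0,1.1,1,0,0,0.002,0,0,1.1,1,0,0,0.002,0,0,1.1,1]
}}

```text
time_s: 24.55
position: [0.6513, -0.0037, 0.0733]
orientation: [0.922, 0.387, -0.0, 0.0]
wrist_force: [-3.0, -2.4, 5.6]
width: 0.0102
finger_force: 12.0
```

```bash
python3 -c "
from h import *
st(4)"
```

```text
t 24.75 p [ 0.6513 -0.0037  0.0733] psi 45.56 tilt [-0.0001  0.0003] q6 0.735 tau46 [ 0.5506 -0.7007  0.1213] F [-2.51 -2.47  5.14] T [-0.392  0.499  0.129] std 0.009 w 0.0099 ff 12.0
```

Request:
{"op": "arm_command", "data": {
  "rows": [0,0,0,0,0,0,0.5,0,0,0,0,0,0,0.5,0,0,0,0,0,0,0.5,0,0,-0.5,0,0,0,0.5,0,0,-1,0,0,0,0.5,0,0,-1.4,0,0,-1.5,0.5,-0.2,-0.3,-1.65,0,0,-3,0.5,-0.4,-0.6,-1.65,0,0,-4.5,0.5,-0.7,-1,-1.65,0,0,-6,0.5,-1,-1.4,-1.65,0,0,-7.5,0.5,-1.25,-1.75,-1.65,0,0,-9,0.5,-1.4,-2,-1.65,0,0,-10.5,0.5,-1.51,-2.11,-1.65,0,0,-12,0.5,-1.51,-2.11,-1.65,0,0,-13.5,0.5,-1.51,-2.11,-1.65,0,0,-15,0.5,-1.51,-2.11,-1.65,0,0,-16.5,0.5,-1.51,-2.11,-1.65,0,0,-18,0.5,-1.51,-2.11,-1.65,0,0,-18.7,0.5,-1.51,-2.11,-1.65,0,0,-18.7,0.5,-1.51,-2.11,-1.65,0,0,-18.7,0.5]
}}

```text
time_s: 26.75
position: [0.523, 0.0166, 0.1555]
orientation: [0.351, 0.936, 0.0, -0.0]
wrist_force: [0.2, -0.3, -0.4]
width: 0.0456
finger_force: 0.0
```

```bash
cat >> h.py <<'E'
def look(fn,x,y,th):
    st(); C,im=snap("wrist",fn+".png"); np.save(fn+"M.npy",C[2])
    for thr in (80,100): print(*barfit(C,im,x,y,th,win=50,thr=thr))
    c=proj(C,[[x,y,.099]])[0]; m=(im.max(2)<90).astype(np.uint8)
    W=np.zeros_like(m); cv2.circle(W,tuple(int(v) for v in c),45,1,-1)
    n,l,s_,ce=cv2.connectedComponentsWithStats(m*W); k=1+np.argmax(s_[1:,4]); print(c.round(1),s_[k],ce[k].round(1),cv2.minAreaRect(np.argwhere(l==k)[:,::-1].astype(np.float32)))
    cv2.imwrite("pics/"+fn+"c.png",cv2.resize(im[120:290,180:390,::-1],None,fx=3,fy=3))
E
python3 -c "
from h import *
look('w4',.5229,.0163,-41)"
```

```text
t 26.75 p [0.523  0.0166 0.1555] psi 138.92 tilt [ 0. -0.] q6 -0.867 tau46 [ 0.0146  0.0813 -0.2045] F [ 0.24 -0.33 -0.38] T [ 0.027 -0.113  0.015] std 0.0 w 0.0456 ff 0.0
[ 5.24300e-01  1.55000e-02 -4.18039e+01] 0.833
[ 5.23800e-01  1.55000e-02 -4.21711e+01] 0.852
[281.7 227.7] [ 275  188   16   71 1001] [282.3 222.3] ((282.5, 223.0), (70.0, 15.0), 90.0)
```

View pics/w4c.png

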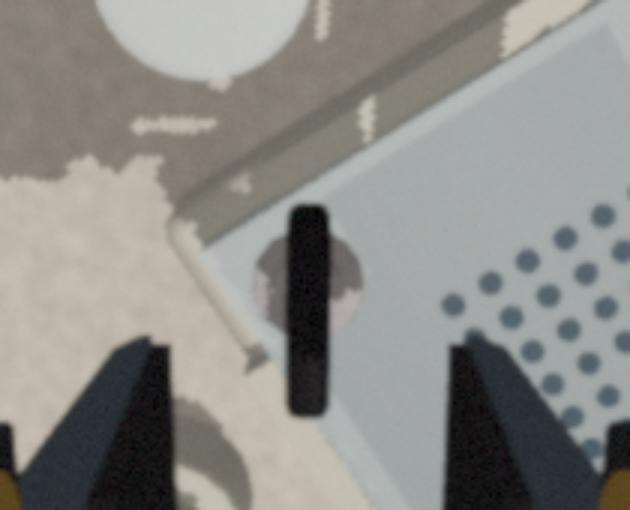

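The crop shows bar2 vertical at (308,310) and centred between the fingers, so I'm descending straight.

Request:
{"op": "arm_command", "data": {
  "rows": [0,0,0.4,0,0,0,0.5,0,0,0.9,0,0,0,0.5,0,0,1.3,0,0,0,0.5,0,0,1.5,0,0,0,0.5,0,0,1.58,0,0,0,0.5,0,0,1.58,0,0,0,0.5,0,0,1.58,0,0,0,0.9,0,0,1.58,0,0,0,1,0,0,1.58,0,0,0,1,0,0,1.58,0,0,0,1,0,0,1.58,0,0,0,1,0,0,1.58,0,0,0,1],
  "grip_force": 12
}}

```text
time_s: 28.0
position: [0.523, 0.0163, 0.0767]
orientation: [0.35, 0.937, -0.0, -0.0]
wrist_force: [-1.9, -3.7, 5.1]
width: 0.0095
finger_force: 12.0
```

```bash
python3 -c "
from h import *
st(1);lat()"
```

```text
t 28.05 p [0.523  0.0163 0.0767] psi 139.05 tilt [-0.0002 -0.    ] q6 -0.869 tau46 [ 0.6532 -0.559  -0.0228] F [-2.41 -3.01  5.85] T [-0.729  0.334 -0.026] std 0.012 w 0.0103 ff 12.0
Ftool [-0.2 -3.9 -5.8] relief [-0.    -0.008 -0.012]
```

Request:
{"op": "arm_command", "data": {
  "rows": [0,-0.007,0.002,0,0,1,1,0,-0.007,0.005,0,0,2.5,1,0,-0.007,0.009,0,0,4,1,0,-0.007,0.012,0,0,5.5,1,0,-0.007,0.015,0,0,7,1,0,-0.007,0.019,0,0,8.5,1,0,-0.007,0.022,0,0,10,1,0,-0.007,0.025,0,0,11.5,1,0,-0.007,0.028,0,0,13,1,0,-0.007,0.032,0,0,14.5,1,0,-0.007,0.035,0,0,16,1,0,-0.007,0.038,0,0,17.5,1,0,-0.007,0.042,0,0,19,1,0,-0.007,0.045,0,0,20.5,1,0,-0.007,0.048,0,0,22,1,0,-0.007,0.052,0,0,23.5,1,0,-0.007,0.055,0,0,25,1,0,-0.007,0.057,0,0,26,1,0,-0.007,0.057,0,0,26,1,0,-0.007,0.057,0,0,26,1]
}}

```text
time_s: 30.05
position: [0.5231, 0.0162, 0.0738]
orientation: [0.997, 0.08, 0.0, 0.0]
wrist_force: [-1.0, -2.0, 4.8]
width: 0.0098
finger_force: 12.0
```

```bash
python3 -c "
from h import *
st(4);lat()"
```

```text
t 30.25 p [0.5231 0.0162 0.0738] psi 9.14 tilt [0.0002 0.0001] q6 1.398 tau46 [ 0.6949 -0.1826 -0.0157] F [ 0.13 -3.46  5.27] T [-0.699  0.094  0.02 ] std 0.036 w 0.0101 ff 12.0
Ftool [-0.4  3.4 -5.3] relief [-0.001  0.007 -0.011]
```

Request:
{"op": "arm_command", "data": {
  "rows": [0,0,0.002,0,0,1,1,0,0,0.005,0,0,2,1,0,0,0.007,0,0,3,1,0,0,0.008,0,0,3.6,1,0,0,0.008,0,0,3.6,1,0,0,0.008,0,0,3.6,1]
}}

```text
time_s: 30.85
position: [0.5231, 0.0162, 0.0734]
orientation: [0.997, -0.077, 0.0, 0.0]
wrist_force: [-0.3, -4.4, 6.4]
width: 0.0096
finger_force: 12.0
```

```bash
python3 -c "
from h import *
st(4);lat()"
```

```text
t 31.05 p [0.5231 0.0162 0.0734] psi -8.86 tilt [0.0002 0.0001] q6 1.712 tau46 [ 0.7315 -0.2184  0.0195] F [-1.08 -3.99  5.07] T [-0.773  0.129  0.049] std 0.016 w 0.01 ff 12.0
Ftool [-0.4  4.1 -5.1] relief [-0.001  0.008 -0.01 ]
```

Request:
{"op": "arm_command", "data": {
  "rows": [0,0.007,0.001,0,0,0.5,1,0,0.007,0.002,0,0,1,1,0,0.007,0.003,0,0,1.6,1,0,0.007,0.003,0,0,1.6,1,0,0.007,0.003,0,0,1.6,1]
}}

```text
time_s: 31.55
position: [0.523, 0.0161, 0.0732]
orientation: [0.989, -0.146, 0.0, -0.0]
wrist_force: [0.5, -0.5, 5.0]
width: 0.0099
finger_force: 12.0
```

```bash
python3 -c "
from h import *
st(4)"
```

```text
t 31.75 p [0.523  0.0161 0.0733] psi -16.83 tilt [ 0.0002 -0.0001] q6 1.851 tau46 [ 0.1186 -0.0911  0.0206] F [ 0.13 -0.98  5.79] T [-0.045  0.031  0.023] std 0.017 w 0.0095 ff 12.0
```

Request:
{"op": "arm_command", "data": {
  "rows": [0,0,0.001,0,0,0.5,1,0,0,0.002,0,0,1,1,0,0,0.003,0,0,1.6,1,0,0,0.003,0,0,1.6,1,0,0,0.003,0,0,1.6,1]
}}

```text
time_s: 32.25
position: [0.523, 0.0161, 0.0731]
orientation: [0.977, -0.215, 0.0, -0.0]
wrist_force: [0.3, -0.2, 5.1]
width: 0.0097
finger_force: 12.0
```

```bash
python3 -c "
from h import *
st(4);lat()"
```

```text
t 32.45 p [0.523  0.0161 0.0731] psi -24.78 tilt [ 0.0002 -0.0001] q6 1.989 tau46 [ 0.069  -0.026   0.0202] F [ 0.32 -0.03  4.79] T [-0.011 -0.009  0.027] std 0.022 w 0.0098 ff 12.0
Ftool [ 0.3 -0.1 -4.8] relief [ 0.001 -0.    -0.01 ]
```

Still loose at 164°, so I'm continuing.

Request:
{"op": "arm_command", "data": {
  "rows": [0,0,0.001,0,0,0.5,1,0,0,0.002,0,0,1,1,0,0,0.003,0,0,1.6,1,0,0,0.003,0,0,1.6,1,0,0,0.003,0,0,1.6,1]
}}

```text
time_s: 32.95
position: [0.523, 0.0161, 0.0729]
orientation: [0.959, -0.282, 0.0, -0.0]
wrist_force: [-0.2, 0.4, 5.2]
width: 0.0103
finger_force: 12.0
```

```bash
python3 -c "
from h import *
st(4)"
```

```text
t 33.15 p [0.523  0.0161 0.0729] psi -32.76 tilt [ 0.0002 -0.0001] q6 2.128 tau46 [0.0113 0.0586 0.0208] F [ 0.9  -0.39  5.25] T [ 0.057 -0.057  0.034] std 0.031 w 0.0099 ff 12.0
```

Request:
{"op": "arm_command", "data": {
  "rows": [0,0,0.001,0,0,0.5,1,0,0,0.002,0,0,1,1,0,0,0.003,0,0,1.6,1,0,0,0.003,0,0,1.6,1,0,0,0.003,0,0,1.6,1]
}}

```text
time_s: 33.65
position: [0.523, 0.0161, 0.0728]
orientation: [0.937, -0.348, 0.0, -0.0]
wrist_force: [0.3, 0.7, 5.0]
width: 0.0101
finger_force: 12.0
```

```bash
python3 -c "
from h import *
st(4);lat()"
```

```text
t 33.85 p [0.523  0.0161 0.0728] psi -40.75 tilt [ 0.0002 -0.0001] q6 2.268 tau46 [0.0303 0.0496 0.0392] F [ 1.16 -0.87  5.31] T [ 0.07  -0.053  0.038] std 0.006 w 0.01 ff 12.0
Ftool [ 1.4 -0.1 -5.3] relief [ 0.003 -0.    -0.011]
```

Request:
{"op": "arm_command", "data": {
  "rows": [0,0,0.001,0,0,0.4,1,0,0,0.002,0,0,0.8,1,0,0,0.003,0,0,1.2,1,0,0,0.003,0,0,1.2,1,0,0,0.003,0,0,1.2,1]
}}

```text
time_s: 34.35
position: [0.523, 0.0161, 0.0727]
orientation: [0.918, -0.397, 0.0, -0.0]
wrist_force: [0.1, -0.7, 6.0]
width: 0.0101
finger_force: 12.0
```

```bash
python3 -c "
from h import *
st(4)"
```

```text
t 34.55 p [0.523  0.0161 0.0727] psi -46.75 tilt [ 0.0002 -0.0001] q6 2.373 tau46 [ 0.0484 -0.0554  0.0725] F [ 0.54 -1.43  5.34] T [0.072 0.029 0.073] std 0.02 w 0.0101 ff 12.0
```

Request:
{"op": "arm_command", "data": {
  "rows": [0,0,0.001,0,0,0.5,1,0,0,0.002,0,0,1,1,0,0,0.003,0,0,1.5,1,0,0,0.003,0,0,1.5,1,0,0,0.003,0,0,1.5,1]
}}

```text
time_s: 35.05
position: [0.523, 0.0161, 0.0726]
orientation: [0.89, -0.456, 0.0, -0.0]
wrist_force: [-0.2, -0.2, 7.1]
width: 0.0101
finger_force: 12.0
```

```bash
python3 -c "
from h import *
st(5)"
```

```text
t 35.3 p [0.523  0.0161 0.0725] psi -54.24 tilt [ 0.0002 -0.0001] q6 2.504 tau46 [ 0.0806 -0.1492  0.116 ] F [-0.03 -0.45  7.  ] T [0.106 0.071 0.105] std 0.041 w 0.0099 ff 12.0
```

Request:
{"op": "arm_command", "data": {
  "rows": [0,0,0,0,0,0,0.5,0,0,0,0,0,0,0.5,0,0,0,0,0,0,0.5,0,0,-0.5,0,0,0,0.5,0,0,-1,0,0,0,0.5,0,0,-1.4,0,0,-1.6,0.5,0.03,-0.4,-1.67,0,0,-3.2,0.5,0.06,-0.8,-1.67,0,0,-4.8,0.5,0.1,-1.3,-1.67,0,0,-6.4,0.5,0.14,-1.8,-1.67,0,0,-8,0.5,0.18,-2.3,-1.67,0,0,-9.6,0.5,0.2,-2.7,-1.67,0,0,-11.2,0.5,0.23,-3.1,-1.67,0,0,-12.8,0.5,0.26,-3.3,-1.67,0,0,-14.4,0.5,0.26,-3.4,-1.67,0,0,-16,0.5,0.26,-3.4,-1.67,0,0,-17.6,0.5,0.26,-3.4,-1.67,0,0,-19.2,0.5,0.26,-3.4,-1.67,0,0,-20.8,0.5,0.26,-3.4,-1.67,0,0,-22.4,0.5,0.26,-3.4,-1.67,0,0,-24,0.5]
}}

```text
time_s: 37.3
position: [0.6684, 0.1042, 0.1554]
orientation: [0.839, 0.544, -0.0, -0.0]
wrist_force: [-0.1, 0.7, -0.2]
width: 0.0455
finger_force: 0.0
```

Request:
{"op": "arm_command", "data": {
  "rows": [0,0,0,0,0,-1.6,0.5,0,0,0,0,0,-3.2,0.5,0,0,0,0,0,-4.8,0.5,0,0,0,0,0,-6.4,0.5,0,0,0,0,0,-8,0.5,0,0,0,0,0,-9.6,0.5,0,0,0,0,0,-11.2,0.5,0,0,0,0,0,-12.8,0.5,0,0,0,0,0,-14.4,0.5,0,0,0,0,0,-16,0.5,0,0,0,0,0,-17.6,0.5,0,0,0,0,0,-19.2,0.5,0,0,0,0,0,-20.8,0.5,0,0,0,0,0,-22.2,0.5,0,0,0,0,0,-22.2,0.5,0,0,0,0,0,-22.2,0.5,0,0,0,0,0,-22.2,0.5]
}}

```text
time_s: 39.0
position: [0.6686, 0.1042, 0.1557]
orientation: [0.032, 1.0, 0.0, -0.0]
wrist_force: [0.4, 0.4, 0.0]
width: 0.0458
finger_force: 0.0
```

```bash
python3 -c "
from h import *
look('w5',.6685,.1046,-3)"
```

```text
t 39.0 p [0.6686 0.1042 0.1557] psi 176.39 tilt [ 0.     -0.0001] q6 -1.388 tau46 [-0.0163  0.0843  0.0136] F [0.38 0.43 0.03] T [ 0.156 -0.125  0.02 ] std 0.0 w 0.0458 ff 0.0
[ 0.6695  0.1048 -3.987 ] 0.813
[ 0.6696  0.1047 -5.0297] 0.852
[283.5 227. ] [277 187  16  71 963] [284.1 221.4] ((284.4999694824219, 221.99996948242188), (14.999998092651367, 69.99998474121094), 0.0)
```

View pics/w5c.png

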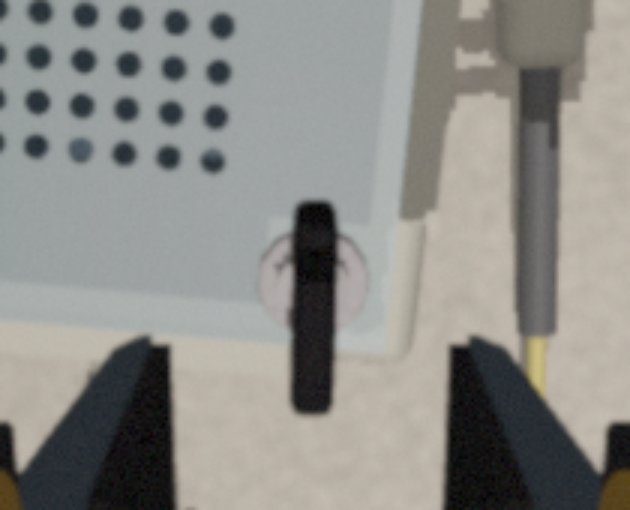

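The crop shows bar4 vertical at (314,307), with the pipette well clear on the right. Descending.

Request:
{"op": "arm_command", "data": {
  "rows": [0,0.01,0.4,0,0,0.1,0.5,0,0.01,0.9,0,0,0.1,0.5,0,0.01,1.3,0,0,0.1,0.5,0,0.01,1.5,0,0,0.1,0.5,0,0.01,1.58,0,0,0.1,0.5,0,0.01,1.58,0,0,0.1,0.5,0,0.01,1.58,0,0,0.1,0.9,0,0.01,1.58,0,0,0.1,1,0,0.01,1.58,0,0,0.1,1,0,0.01,1.58,0,0,0.1,1,0,0.01,1.58,0,0,0.1,1,0,0.01,1.58,0,0,0.1,1],
  "grip_force": 12
}}

```text
time_s: 40.25
position: [0.6688, 0.105, 0.0771]
orientation: [0.035, 0.999, 0.0, 0.0]
wrist_force: [-1.1, 3.2, 3.0]
width: 0.01
finger_force: 12.0
```

```bash
python3 -c "
from h import *
st(1);lat()"
```

```text
t 40.3 p [0.6688 0.105  0.0771] psi 176.04 tilt [0.0001 0.0001] q6 -1.381 tau46 [-0.5846 -0.1341 -0.0248] F [-1.22  2.88  3.68] T [ 0.6    0.069 -0.043] std 0.025 w 0.0101 ff 12.0
Ftool [ 1.4  2.8 -3.7] relief [ 0.003  0.006 -0.007]
```

Request:
{"op": "arm_command", "data": {
  "rows": [0,0.006,0.002,0,0,1,1,0,0.006,0.005,0,0,2.5,1,0,0.006,0.009,0,0,4,1,0,0.006,0.012,0,0,5.5,1,0,0.006,0.015,0,0,7,1,0,0.006,0.019,0,0,8.5,1,0,0.006,0.022,0,0,10,1,0,0.006,0.025,0,0,11.5,1,0,0.006,0.028,0,0,13,1,0,0.006,0.032,0,0,14.5,1,0,0.006,0.035,0,0,16,1,0,0.006,0.038,0,0,17.5,1,0,0.006,0.042,0,0,19,1,0,0.006,0.045,0,0,20.5,1,0,0.006,0.048,0,0,22,1,0,0.006,0.052,0,0,23.5,1,0,0.006,0.055,0,0,25,1,0,0.006,0.057,0,0,26,1,0,0.006,0.057,0,0,26,1,0,0.006,0.057,0,0,26,1]
}}

```text
time_s: 42.3
position: [0.668, 0.1047, 0.0742]
orientation: [0.92, 0.391, -0.001, -0.0]
wrist_force: [-6.7, -2.3, 8.5]
width: 0.0099
finger_force: 12.0
```

```bash
python3 -c "
from h import *
st(4);lat()"
```

```text
t 42.5 p [0.668  0.1047 0.0742] psi 46.05 tilt [-0.001  -0.0001] q6 0.889 tau46 [ 0.2474 -1.9555  0.0087] F [-6.8  -1.62  8.7 ] T [-0.396  1.311  0.003] std 0.013 w 0.0103 ff 12.0
Ftool [-5.9 -3.8 -8.7] relief [-0.012 -0.008 -0.017]
```

Request:
{"op": "arm_command", "data": {
  "rows": [0,0,0.002,0,0,1,1,0,0,0.005,0,0,2,1,0,0,0.007,0,0,3,1,0,0,0.008,0,0,3.6,1,0,0,0.008,0,0,3.6,1,0,0,0.008,0,0,3.6,1]
}}

```text
time_s: 43.1
position: [0.6679, 0.1048, 0.0738]
orientation: [0.97, 0.242, -0.001, -0.0]
wrist_force: [-6.9, -0.6, 9.0]
width: 0.0099
finger_force: 12.0
```

```bash
python3 -c "
from h import *
st(4);lat()"
```

```text
t 43.3 p [0.6679 0.1048 0.0737] psi 28.05 tilt [-0.0011 -0.    ] q6 1.203 tau46 [ 0.0238 -2.0977  0.0158] F [-7.84 -0.2   8.65] T [-0.173  1.469  0.022] std 0.015 w 0.0097 ff 12.0
Ftool [-7.  -3.5 -8.6] relief [-0.014 -0.007 -0.017]
```

Request:
{"op": "arm_command", "data": {
  "rows": [-0.012,-0.007,-0.004,0,0,0.5,1,-0.012,-0.007,-0.004,0,0,1,1,-0.012,-0.007,-0.004,0,0,1.6,1,-0.012,-0.007,-0.004,0,0,1.6,1,-0.012,-0.007,-0.004,0,0,1.6,1]
}}

```text
time_s: 43.8
position: [0.6677, 0.1049, 0.0737]
orientation: [0.985, 0.175, -0.0, 0.0]
wrist_force: [-2.6, -0.7, 1.8]
width: 0.01
finger_force: 12.0
```

```bash
python3 -c "
from h import *
st(4);lat()"
```

```text
t 44.0 p [0.6678 0.1049 0.0737] psi 20.08 tilt [-0.0003  0.    ] q6 1.342 tau46 [ 0.3033 -1.1051  0.004 ] F [-4.95 -1.73  2.31] T [-0.266  0.631  0.003] std 0.019 w 0.0102 ff 12.0
Ftool [-5.2 -0.1 -2.3] relief [-0.01  -0.    -0.005]
```

Request:
{"op": "arm_command", "data": {
  "rows": [0,0,0.001,0,0,0.5,1,0,0,0.002,0,0,1,1,0,0,0.003,0,0,1.6,1,0,0,0.003,0,0,1.6,1,0,0,0.003,0,0,1.6,1]
}}

```text
time_s: 44.5
position: [0.6677, 0.105, 0.0735]
orientation: [0.994, 0.106, -0.0, 0.0]
wrist_force: [-4.0, -1.5, 1.5]
width: 0.0101
finger_force: 12.0
```

```bash
python3 -c "
from h import *
st(4);lat()"
```

```text
t 44.7 p [0.6677 0.105  0.0735] psi 12.09 tilt [-0.0003  0.    ] q6 1.481 tau46 [ 0.2533 -1.4774 -0.0199] F [-5.22 -2.68  1.02] T [-0.3    0.95   0.035] std 0.016 w 0.0096 ff 12.0
Ftool [-5.7  1.5 -1. ] relief [-0.011  0.003 -0.002]
```

Request:
{"op": "arm_command", "data": {
  "rows": [-0.008,0,0.001,0,0,0.5,1,-0.008,0,0.002,0,0,1,1,-0.008,0,0.003,0,0,1.6,1,-0.008,0,0.003,0,0,1.6,1,-0.008,0,0.003,0,0,1.6,1]
}}

```text
time_s: 45.2
position: [0.6677, 0.1051, 0.0734]
orientation: [0.999, 0.036, 0.0, -0.0]
wrist_force: [-1.8, -0.1, -2.1]
width: 0.0099
finger_force: 12.0
```

```bash
python3 -c "
from h import *
st(4);lat()"
```

```text
t 45.4 p [0.6676 0.105  0.0734] psi 4.09 tilt [ 0. -0.] q6 1.621 tau46 [-0.0592 -0.4627  0.004 ] F [-0.61  1.15 -2.99] T [0.036 0.366 0.027] std 0.015 w 0.0101 ff 12.0
Ftool [-0.5 -1.2  3. ] relief [-0.001 -0.002  0.006]
```

Request:
{"op": "arm_command", "data": {
  "rows": [0,0,0.001,0,0,0.5,1,0,0,0.002,0,0,1,1,0,0,0.003,0,0,1.6,1,0,0,0.003,0,0,1.6,1,0,0,0.003,0,0,1.6,1]
}}

```text
time_s: 45.9
position: [0.6676, 0.1051, 0.0732]
orientation: [0.999, -0.034, 0.0, -0.0]
wrist_force: [-0.7, 2.3, -5.0]
width: 0.0098
finger_force: 12.0
```

```bash
python3 -c "
from h import *
st(4);lat()"
```

```text
t 46.1 p [0.6676 0.1051 0.0732] psi -3.91 tilt [ 0.     -0.0001] q6 1.761 tau46 [-0.4087 -0.0981  0.0095] F [-0.58  2.31 -5.89] T [0.445 0.117 0.025] std 0.028 w 0.0097 ff 12.0
Ftool [-0.7 -2.3  5.9] relief [-0.001 -0.005  0.012]
```

Request:
{"op": "arm_command", "data": {
  "rows": [0,-0.004,0.008,0,0,0.5,1,0,-0.004,0.01,0,0,1,1,0,-0.004,0.012,0,0,1.6,1,0,-0.004,0.012,0,0,1.6,1,0,-0.004,0.012,0,0,1.6,1]
}}

```text
time_s: 46.6
position: [0.6677, 0.1052, 0.073]
orientation: [0.995, -0.103, 0.0, -0.0]
wrist_force: [-2.9, 0.7, 2.4]
width: 0.01
finger_force: 12.0
```

```bash
python3 -c "
from h import *
st(4);lat()"
```

```text
t 46.8 p [0.6677 0.1052 0.0729] psi -11.91 tilt [ 0. -0.] q6 1.9 tau46 [-0.2242 -1.1422  0.0211] F [-3.59 -0.04  3.46] T [0.241 0.752 0.027] std 0.026 w 0.0102 ff 12.0
Ftool [-3.5  0.8 -3.5] relief [-0.007  0.002 -0.007]
```

Request:
{"op": "arm_command", "data": {
  "rows": [0,0,0.001,0,0,0.5,1,0,0,0.002,0,0,1,1,0,0,0.003,0,0,1.4,1,0,0,0.003,0,0,1.4,1,0,0,0.003,0,0,1.4,1]
}}

```text
time_s: 47.3
position: [0.6678, 0.1052, 0.0728]
orientation: [0.986, -0.164, 0.0, -0.0]
wrist_force: [-4.6, 0.6, 5.7]
width: 0.0097
finger_force: 12.0
```

```bash
python3 -c "
from h import *
st(4);lat()"
```

```text
t 47.5 p [0.6678 0.1052 0.0729] psi -18.87 tilt [ 0.0001 -0.0001] q6 2.022 tau46 [-0.3357 -1.3035  0.0815] F [-4.44  1.41  5.1 ] T [0.355 0.939 0.067] std 0.011 w 0.0099 ff 12.0
Ftool [-4.7  0.1 -5.1] relief [-0.009  0.    -0.01 ]
```

Request:
{"op": "arm_command", "data": {
  "rows": [0,0,0.001,0,0,0.4,1,0,0,0.001,0,0,0.8,1,0,0,0.001,0,0,1.1,1,0,0,0.001,0,0,1.1,1,0,0,0.001,0,0,1.1,1]
}}

```text
time_s: 48.0
position: [0.6678, 0.1053, 0.0728]
orientation: [0.977, -0.211, 0.0, -0.0]
wrist_force: [-4.6, 1.9, 5.0]
width: 0.0098
finger_force: 12.0
```

```bash
python3 -c "
from h import *
st(7);lat()"
```

```text
t 48.35 p [0.6678 0.1053 0.0728] psi -24.37 tilt [ 0.0001 -0.0001] q6 2.118 tau46 [-0.3843 -1.2262  0.1204] F [-4.39  1.87  5.2 ] T [0.423 0.925 0.13 ] std 0.027 w 0.0101 ff 12.0
Ftool [-4.8  0.1 -5.2] relief [-0.01  0.   -0.01]
```

All four are firm. I'll check that the first nut kept its torque after the plate levelled.

Request:
{"op": "arm_command", "data": {
  "rows": [0,0,0,0,0,0,0.5,0,0,0,0,0,0,0.5,0,0,0,0,0,0,0.5,0,0,-0.5,0,0,0,0.5,0,0,-1,0,0,0,0.5,0,0,-1.4,0,0,-1,0.5,-0.4,0.1,-1.64,0,0,-2,0.5,-0.9,0.25,-1.64,0,0,-3,0.5,-1.4,0.4,-1.64,0,0,-4,0.5,-1.9,0.55,-1.64,0,0,-5,0.5,-2.3,0.65,-1.64,0,0,-6,0.5,-2.49,0.7,-1.64,0,0,-6.1,0.5,-2.49,0.7,-1.64,0,0,-6.1,0.5,-2.49,0.7,-1.64,0,0,-6.1,0.5]
}}

```text
time_s: 49.75
position: [0.5408, 0.1249, 0.1549]
orientation: [0.999, 0.052, 0.001, -0.0]
wrist_force: [0.5, -0.5, -0.9]
width: 0.0456
finger_force: 0.0
```

```bash
python3 -c "
from h import *
look('w6',.5402,.1248,6)"
```

```text
t 49.75 p [0.5408 0.1249 0.1549] psi 5.93 tilt [ 0.0005 -0.    ] q6 1.652 tau46 [ 0.0314 -0.038  -0.0004] F [ 0.47 -0.45 -0.93] T [ 0.03  -0.004  0.018] std 0.0 w 0.0456 ff 0.0
[0.5413 0.1249 6.2035] 0.819
[0.5424 0.125  6.2051] 0.873
[282.8 230.8] [275 188  16  71 978] [282.6 223.4] ((282.4999694824219, 222.99996948242188), (69.99998474121094, 14.999998092651367), 90.0)
```

View pics/w6c.png

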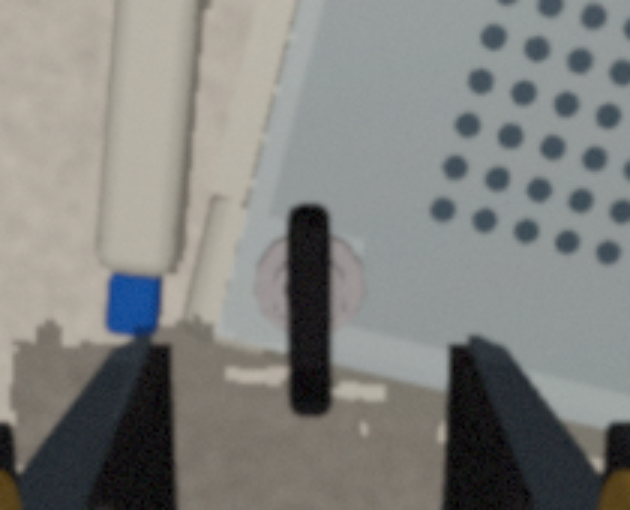

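The crop shows bar1 vertical at (309,308). It has sprung back to about 6.2°, as a firm nut should. Now a gentle torque check.

Request:
{"op": "arm_command", "data": {
  "rows": [-0.01,0,0.4,0,0,0,0.5,-0.01,0,0.9,0,0,0,0.5,-0.01,0,1.3,0,0,0,0.5,-0.01,0,1.5,0,0,0,0.5,-0.01,0,1.61,0,0,0,0.5,-0.01,0,1.61,0,0,0,0.5,-0.01,0,1.61,0,0,0,0.9,-0.01,0,1.61,0,0,0,1,-0.01,0,1.61,0,0,0,1,-0.01,0,1.61,0,0,0,1,-0.01,0,1.61,0,0,0,1,-0.01,0,1.61,0,0,0,1],
  "grip_force": 12
}}

```text
time_s: 51.0
position: [0.5394, 0.1248, 0.0743]
orientation: [0.999, 0.053, 0.0, -0.0]
wrist_force: [-0.8, -0.9, 3.8]
width: 0.01
finger_force: 12.0
```

```bash
python3 -c "
from h import *
st(4);lat()"
```

```text
t 51.2 p [0.5395 0.1248 0.0742] psi 6.04 tilt [ 0.0001 -0.    ] q6 1.651 tau46 [ 0.0786 -0.4774  0.0144] F [-1.48 -1.03  4.65] T [-0.087  0.27   0.023] std 0.026 w 0.0102 ff 12.0
Ftool [-1.6  0.9 -4.6] relief [-0.003  0.002 -0.009]
```

Request:
{"op": "arm_command", "data": {
  "rows": [0,0,0,0,0,0.3,1,0,0,0,0,0,0.6,1,0,0,0,0,0,0.6,1,0,0,0,0,0,0.6,1]
}}

```text
time_s: 51.6
position: [0.5395, 0.1249, 0.0742]
orientation: [1.0, 0.027, 0.0, 0.0]
wrist_force: [-1.9, -0.5, 6.4]
width: 0.0098
finger_force: 12.0
```

```bash
python3 -c "
from h import *
st(6);lat()"
```

```text
t 51.9 p [0.5395 0.1248 0.0743] psi 3.05 tilt [0.0001 0.    ] q6 1.703 tau46 [ 0.1073 -0.4569  0.0968] F [-1.61  0.19  6.44] T [-0.031  0.257  0.115] std 0.024 w 0.0099 ff 11.99
Ftool [-1.6 -0.3 -6.4] relief [-0.003 -0.001 -0.013]
```

Nut1 is still firm: a 3° turn brought it to about 0.1 N m, which is just the bar's spring. Releasing and retreating.

Request:
{"op": "arm_command", "data": {
  "rows": [0,0,0,0,0,0,0.5,0,0,0,0,0,0,0.5,0,0,0,0,0,0,0.5,0,0,-0.5,0,0,0,0.5,0,0,-1.1,0,0,0,0.5,0,0,-1.8,0,0,0,0.5,0,0,-2.5,0,0,0,0.5,0,0,-3,0,0,0,0.5,0,0,-3,0,0,0,0.5,0,0,-3,0,0,0,0.5]
}}

```text
time_s: 52.9
position: [0.5393, 0.1248, 0.224]
orientation: [1.0, 0.027, 0.0, -0.0]
wrist_force: [0.5, 0.4, -1.0]
width: 0.0457
finger_force: 0.0
```

```bash
python3 -c "
from h import *
st(); print(bot.close_job())"
```

```text
t 52.9 p [0.5393 0.1248 0.224 ] psi 3.04 tilt [ 0.0003 -0.    ] q6 1.703 tau46 [0.023  0.0047 0.0005] F [ 0.47  0.37 -1.01] T [-0.022  0.038  0.017] std 0.0 w 0.0457 ff 0.0
the job is handed in; nothing more can be done
None
```

I tightened all four bar nuts in cross order (1, 3, 2, 4) to about 0.12 N m each and handed the job in at 52.9 s; nut1 was still firm when rechecked at the end, but I did not measure the plate's level directly.

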